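# Tighten the lamp's battery cap until it clicks

## Robot

A 6-joint arm with a two-finger parallel gripper is mounted at the origin on the work surface. World frame = base frame: x ahead of the robot, y to its left, z up, the work surface at z = 0. Lengths are in m, angles in rad, forces in N, time in s.
With the tool pointing down it reaches from about 0.3 to 0.875 m from the base axis. Payload 6.4 kg.
Tool frame: the origin (TCP) lies on the centre line of the jaws, within the pads' length; the fingertips stand 8 mm ahead of it and the grasp point (between the pads) lies 11 mm behind it; z points along the fingers, y is the direction in which the jaws open and shut (so a half turn about z gives the same grasp; the last joint's range is limited). The gripper opens to 88 mm and grips with 3 to 60 N. Pads are 18 mm wide; open, the fingers measure 123 mm over their backs; the gripper's body (75 mm by 187 mm) begins 45 mm behind the grasp point.
Start: joints at [1.017, 0.181, 1.607, -0, 1.354, -0.206], TCP at [0.196, 0.541, 0.247] pointing down, gripper open.
Joint ranges: [-2.99, 2.99], [-0.89, 2.07], [0.3, 2.58], [-1.14, 4.28], [0, 2.63], [-3.12, 3.12]. Speed limits (rad/s): [2.57, 2.57, 3.01, 3.14, 3.14, 3.14].

## Interface

Orientations are given as a unit quaternion [w, x, y, z].
In Python, from rig import arm gives the robot as it stands.
- The arm moves only by the tool step_arm, never from a script. Its argument "increments" is a list that holds one entry, the list of rows, each a list of 7 numbers: the shift along the tool's x, y, z in mm, then the turn, a rotation vector about the tool's x, y, z in rad, then the finger opening in mm, from 0 to 88.1. In form: [[[x, y, z, rx, ry, rz, fingers], ...]]. A call has 1 to 12 rows; each row shifts and turns the commanded pose from where the row before left it, along the tool's axes as they then stand; what a row does not reach is not made up. A row lasts 1/8 s, in which the tool goes at most 62.5 mm and 10.7 degrees, less where a joint would pass 70% of its speed; a pose out of reach is approached as far as the arm can. A call is refused whole if a number of a shift passes 62.5 or a number of a turn 0.188, either way. A call with a gripper value outside its range is refused whole. The fingers move at their own pace and stop on an object; the grip force is fixed at half the most. Time passes only in rows, so rows that do not move let the fingers close. It gives the time, the measured TCP pose, the force and the opening at its end, in the units of the state.
- arm.observe(): the state, without advancing time (a new reading comes with each control period).
- arm.camera(name): name is "scene" or "side" or "wrist"; returns a dict with "color" (400x640x3 uint8, blue, green, red), "depth" (400x640 float32, m along the optical axis (not along the pixel's ray), 0 where there is no reading), "intrinsics" (3x3 intrinsics, pixels), "xyz" and "rotation" of the camera in the world. Camera axes: x right, y up, looking along -z (the intrinsics and any distortion apply to the point x, -y, -z); pixel columns grow to the right and rows downward; lengths in m; the calibration is good to about 2 mm. A picture is of the moment at which its call begins.
- arm.hand_in(): hands the job in, once; it reports no verdict.
Trained networks look in a picture, given as the dict that the camera call returned (one of the last four; its "shot" number tells which), for a name from the list of things; names that differ only in an ending like _2 or _b are one class to them, and where a whole thing is asked for, a point or a joint stands for the part that bears it (a point fixed in the world has none). Each returns a list of dicts, best first, with "p" (0 to 1); they miss things now and then, are a little off and sometimes report something else, mostly with a low value. They report only what shows in the picture. A call takes as long as a camera call. They do not tell look-alikes from the thing itself.
- arm.search_frame(picture, name): "location" ([x, y, z] in m, in the coordinates of the camera as it stood for that picture, good to about 4 mm: the middle of the surface that is visible of it).
- arm.outline_of(picture, name): "mask" (400x640 bool, what is visible of it).
- arm.place_of(picture, name): "location" ([x, y, z] in m, in the coordinates of the camera as it stood for that picture, good to about 4 mm: a listed point, or the origin of a listed thing).
The state is a dict: "time_s": time; "joints": joint angles; "qvel": joint speeds; "joint_torque": joint torques, N m; "tool_pos": TCP position; "tcp_rot": TCP orientation; "contact_force": force on the tool from outside, world axes, zero at the start; "ft_torque": the same for the moment, N m; "finger_gap": finger opening in m.
Only numpy, scipy, OpenCV 4.12 (cv2) and the standard library are available. Lean on these libraries where they do the work, as an engineer would, in place of code of your own. Each camera call takes 0.05 s, during which the arm holds its last target. There are 200 camera calls.

## Task

The orange battery cap on the base of the black lamp is loose. Turn it clockwise until it is fully home and its ratchet has clicked over at least once, then let go of it and move clear. Do not turn the blue cap of the white scent diffuser.

Things in the scene. Friction and masses are not known exactly. Their poses are not given: they have to be found in the camera images.
- lamp_cap_grip (a point): Grip point of the orange cap on the fixed black lamp: an upright bar grip 46 mm long, 14 thick, 34 high, standing on a disc 52 mm across whose top is 85 mm above the shelf. The point is on the vertical turning axis, 23 mm above the disc, 11 below the bar's top; x along the bar, y across it, z up; it turns with the cap. Lamp base: box 140 x 220, 45 high.
- lamp_thread (a joint): Thread of the orange cap, rad: 0 is home against a stop; starts at -0.75 to -0.35. Clockwise from above raises it, at about 0.05 N m; it stays put. The cap keeps its height. Just home, the bar points along the base's 140 mm side (white marks). The lamp's 263 mm high stalk stands 159 mm from the cap, at the base's corner far from the robot and on its left; its light bar points outward.
- lamp_ratchet (a joint): Ratchet of the orange cap, rad: how far the cap has slipped clockwise over its thread. Stays at 0 until the thread is home; then turning on clockwise with about 0.1 N m slips it, one click every 0.35 rad (20 degrees), resting near 0.35, 0.70 and so on. More clicks do no harm; it ends at 2.4. Turned back counterclockwise, the cap unscrews.
- diffuser_cap (a joint): Turn of the blue cap, rad, 0 at the start: leave it alone. It has the size and shape of the orange one and sits on a fixed round white scent diffuser 104 mm across and 71 mm high, on the other side of the shelf's middle from the lamp.
Things that resemble listed ones, but are neither listed nor needed, are in the scene too. What is shaped like the part that bears diffuser_cap but green is not meant.

How it is judged:
At the end, for the whole second after the job is handed in: The orange cap's thread is home (within 0.17 rad of its stop), its ratchet has slipped over at least one click (more than 0.26 rad, past the first tooth), the cap is at rest, and the blue cap has not been turned by more than 0.17 rad (value of joint each of lamp_thread, diffuser_cap above -0.17 rad and value of joint lamp_ratchet above 0.26 rad and velocity of joint each of lamp_ratchet, lamp_thread below 0.1 rad/s and value of joint diffuser_cap below 0.17 rad); the robot touches nothing.
It fails at once if the diffuser's blue cap is turned by more than 0.17 rad (value of joint diffuser_cap above 0.17 rad or value of joint diffuser_cap below -0.17 rad).
It also fails if it takes over 37 s, if anything falls off the work surface, if the arm or the gripper's body presses on something with over 40 N, if the wrist force passes 120 N, or if a joint passes its speed limit or range.

## Working session

There is one attempt and no reset: what is moved stays moved. The work goes in short steps, Python scripts to look and compute and a tool call to move; the robot and the scene stay as the last step left them, time stands still between calls to the robot, and variables do not carry over. Pictures are saved under pics/ and viewed, about 8 in all and at most 12, crops included, and the job is handed in when it is done.

Besides the shell and the picture viewer there is one more tool, called after ">>>" as name([rows], argument=value, ...), one row to a line, values as JSON. step_arm: Moves the arm, as the interface text tells. Its arguments: {"type":"object","properties":{"increments":{"type":"array"}},"required":["increments"]}

```bash
mkdir -p pics; cat > h.py <<'E'
import numpy as np, cv2
from rig import arm
def world(pic,p): return np.array(pic["xyz"])+mat(pic["rotation"])@np.array(p)
def mat(r):
    r=np.array(r,float)
    if r.shape==(3,3): return r
    from scipy.spatial.transform import Rotation as R
    return R.from_quat(r[[1,2,3,0]]).as_matrix()
def cloud(pic):
    d=pic["depth"]; K=np.array(pic["intrinsics"]); v,u=np.mgrid[:d.shape[0],:d.shape[1]]
    c=np.stack([(u-K[0,2])/K[0,0]*d,-(v-K[1,2])/K[1,1]*d,-d],-1)
    w=c@mat(pic["rotation"]).T+np.array(pic["xyz"]); w[d==0]=np.nan; return w
E
python3 - <<'E'
from h import *
ims=[]
for n in ["scene","side"]:
    p=arm.camera(n); ims.append(p["color"]); print(n,p["xyz"],np.round(p["rotation"],3),p["shot"])
    for t in ["lamp_cap_grip","diffuser_cap"]:
        for r in arm.place_of(p,t)[:3]: print(t,round(r["p"],2),world(p,r["location"]).round(3))
    w=cloud(p); hsv=cv2.cvtColor(p["color"],cv2.COLOR_BGR2HSV)
cv2.imwrite("pics/a.png",cv2.resize(np.vstack(ims),(480,600)));cv2.imwrite("pics/s.png",ims[0])
cv2.imwrite("pics/side.png",ims[1])
print(arm.observe())
E
```

```text
scene [1.05746249 0.27374678 0.81935615] [0.477 0.179 0.317 0.8  ] 1
lamp_cap_grip 0.78 [0.53  0.109 0.108]Traceback (most recent call last):
  File "<stdin>", line 6, in <module>
ValueError: it knows: lamp_cap_grip
```

```bash
python3 - <<'E'
from h import *
for n in ["scene","side"]:
    p=arm.camera(n); cv2.imwrite(f"pics/{n}.png",p["color"]); print(n,p["xyz"])
    for r in arm.place_of(p,"lamp_cap_grip")[:3]: print(round(r["p"],2),world(p,r["location"]).round(3))
    w=cloud(p); hsv=cv2.cvtColor(p["color"],cv2.COLOR_BGR2HSV)
    m=(hsv[...,0]>4)&(hsv[...,0]<22)&(hsv[...,1]>140)&(hsv[...,2]>80)&(w[...,2]>.112)&(w[...,2]<.13)
    q=w[m]; print(len(q),np.nanmedian(q,0))
print(arm.observe())
E
```

```text
scene [1.05746249 0.27374678 0.81935615]
0.76 [0.526 0.108 0.109]
166 [0.52684461 0.10717661 0.11982994]
side [0.34874685 0.43950315 0.62268386]
0.86 [0.526 0.105 0.106]
188 [0.52100517 0.10713249 0.11861605]
{'time_s': 0.3, 'joints': array([ 1.01670139e+00,  1.81034724e-01,  1.60732175e+00, -1.11257367e-05,
        1.35378005e+00, -2.06278626e-01]), 'qvel': array([ 0.00077224, -0.00146897, -0.00341348,  0.00128141, -0.00207899,
        0.00120358]), 'joint_torque': array([ 7.86292708e-05, -4.33350527e+01, -3.41584504e+01,  7.01591000e-02,
        3.52701021e-02, -1.23903915e-04]), 'tool_pos': array([0.1958793 , 0.54044485, 0.24642668]), 'tcp_rot': array([-9.58697008e-05,  1.73031678e-01,  9.84916222e-01, -2.54534535e-04]), 'contact_force': array([ 0.42168134, -0.11645617, -0.14826846]), 'ft_torque': array([-0.00799685, -0.02088876, -0.05475156]), 'finger_gap': 0.08825700392807713}
```

View pics/scene.png

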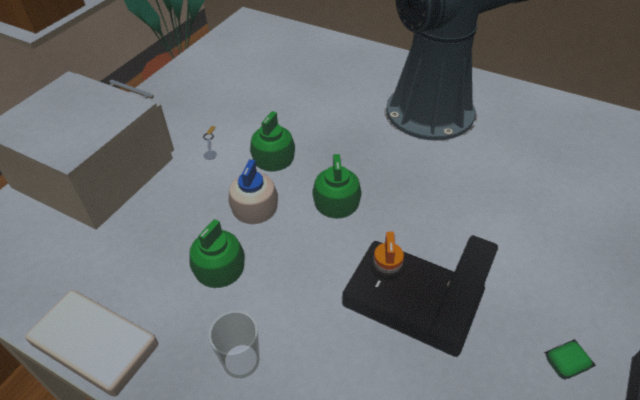

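View pics/side.png

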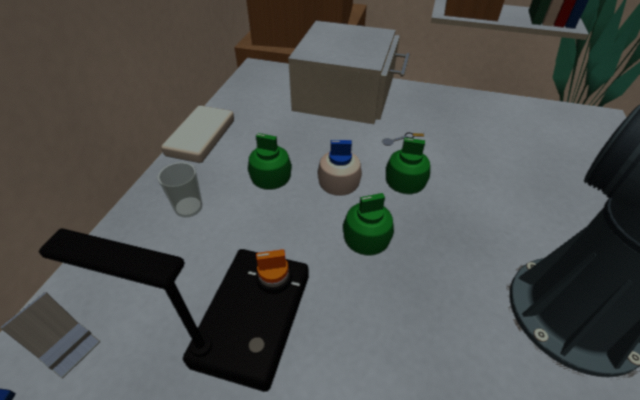

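The scene view shows the orange cap at pixel (390,252) on the lamp base, with the stalk and light bar to its right. The blue cap at (250,175) and three green look-alikes stand apart from it. The side view shows the same, with the orange bar at (271,260) and white marks at (252,273) and (295,284).

```bash
cat >> h.py <<'E'
def bar(p):
    w=cloud(p); hsv=cv2.cvtColor(p["color"],cv2.COLOR_BGR2HSV)
    o=(hsv[...,0]>4)&(hsv[...,0]<22)&(hsv[...,1]>140)&(hsv[...,2]>60)&(np.abs(w[...,0]-.525)<.06)&(np.abs(w[...,1]-.108)<.06)
    for lo,hi in [(.092,.125),(.114,.126)]:
        q=w[o&(w[...,2]>lo)&(w[...,2]<hi)]
        if len(q)<15: continue
        r=cv2.minAreaRect((q[:,:2]*1000).astype(np.float32)); b=cv2.boxPoints(r)
        e=max([b[1]-b[0],b[2]-b[1]],key=np.linalg.norm); c=np.cov(q[:,:2].T); v=np.linalg.eigh(c)[1][:,1]
        print("bar",lo,len(q),np.round(r[0],1),np.round(r[1],1),"ang",round(np.degrees(np.arctan2(e[1],e[0]))%180,1),"pca",round(np.degrees(np.arctan2(v[1],v[0]))%180,1),"zmax",np.percentile(q[:,2],95).round(4))
    k=(p["color"].max(-1)<60)&(np.abs(w[...,2]-.045)<.006)&(np.hypot(w[...,0]-.55,w[...,1]-.15)<.25)
    if k.sum()>100:
        k=cv2.morphologyEx(k.astype(np.uint8),cv2.MORPH_OPEN,np.ones((3,3)))>0
        q=w[k]; r=cv2.minAreaRect((q[:,:2]*1000).astype(np.float32)); b=cv2.boxPoints(r)
        e=min([b[1]-b[0],b[2]-b[1]],key=np.linalg.norm); print("base",k.sum(),np.round(r[0],1),np.round(r[1],1),"short ang",round(np.degrees(np.arctan2(e[1],e[0]))%180,1), b.round())
    k=(p["color"].max(-1)<70)&(w[...,2]>.2)&(np.hypot(w[...,0]-.6,w[...,1]-.2)<.25)
    if k.sum()>50: print("light",k.sum(),np.nanpercentile(w[k],[2,50,98],axis=0).round(3).tolist())
E
python3 - <<'E'
from h import *
for n in ["scene","side"]:
    print(n); bar(arm.camera(n))
E
```

```text
scene
bar 0.092 239 [525.3 107.3] [45.8 14. ] ang 26.3 pca 26.3 zmax 0.122
bar 0.114 154 [525.1 107.5] [46.  13.6] ang 24.4 pca 24.9 zmax 0.1222
base 4849 [545.2 138.9] [138.5 158. ] short ang 0.4 [[475. 217.]
 [477.  59.]
 [615.  60.]
 [614. 218.]]
light 3656 [[0.576, 0.235, 0.257], [0.669, 0.254, 0.264], [0.737, 0.272, 0.266]]
side
bar 0.092 422 [524.2 107.3] [45.5 15.5] ang 25.9 pca 26.6 zmax 0.1201
bar 0.114 203 [524.3 107.3] [45.3 15.5] ang 25.9 pca 26.8 zmax 0.1206
base 8421 [523.6 113.5] [361.6 197.9] short ang 160.0 [[369. -23.]
 [555. -90.]
 [678. 250.]
 [492. 317.]]
light 4755 [[0.569, 0.235, 0.217], [0.642, 0.256, 0.263], [0.731, 0.272, 0.265]]
```

>>> step_arm([
  [[-41.5, -26.7, 0, 0, 0, 0, 88], [-41.5, -26.7, 0, 0, 0, 0, 88], [-41.5, -26.7, 0, 0, 0, 0, 88], [-41.5, -26.7, 0, 0, 0, 0, 88], [-41.5, -26.7, 0, 0, 0, 0, 88], [-41.5, -26.7, 0, 0, 0, 0, 88], [-41.5, -26.7, 0, 0, 0, 0, 88], [-41.5, -26.7, 0, 0, 0, 0, 88], [-41.5, -26.7, 0, 0, 0, 0, 88], [-41.5, -26.7, 0, 0, 0, 0, 88], [-41.5, -26.7, 0, 0, 0, 0, 88], [0, 0, 0, 0, 0, -0.16, 88]],
])

```text
time_s: 1.9
tool_pos: [0.5268, 0.1059, 0.2467]
tcp_rot: [0.0, 0.094, 0.996, -0.0]
contact_force: [-0.3, 1.2, -0.6]
finger_gap: 0.0879
```

>>> step_arm([
  [[0, 0, 0, 0, 0, -0.16, 88], [0, 0, 0, 0, 0, -0.16, 88], [0, 0, 0, 0, 0, -0.16, 88], [0, 0, 0, 0, 0, -0.16, 88], [0, 0, 0, 0, 0, 0, 88], [0, 0, 0, 0, 0, 0, 88]],
])

```text
time_s: 2.65
tool_pos: [0.525, 0.1089, 0.2467]
tcp_rot: [0.0, -0.223, 0.975, 0.0]
contact_force: [-0.5, -0.1, 0.7]
finger_gap: 0.0881
```

```bash
cat >> h.py <<'E'
def tool(c=(.525,.1073,.100),bang=26):
    s=arm.observe(); R=mat(s["tcp_rot"]); d=R.T@(np.array(c)-s["tool_pos"])*1000
    y=np.degrees(np.arctan2(R[1,1],R[0,1])); print("t",s["time_s"],"tcp",s["tool_pos"].round(4),"jaw ang",y.round(1),"shift mm",d.round(1),"rz",np.radians(y-(bang+90)).round(3),"F",s["contact_force"].round(1),"M",s["ft_torque"].round(2),"gap",s["finger_gap"],"tilt",R[2].round(3), "j",s["joints"].round(2))
E
python3 - <<'E'
from h import *
p=arm.camera("wrist"); cv2.imwrite("pics/w1.png",p["color"]); bar(p); tool()
print([ (r["p"],world(p,r["location"]).round(4)) for r in arm.place_of(p,"lamp_cap_grip")])
E
```

```text
bar 0.092 608 [523.4 107.5] [45.7 13.4] ang 25.9 pca 25.8 zmax 0.1198
bar 0.114 552 [523.5 107.5] [45.5 13.2] ang 25.6 pca 25.9 zmax 0.1199
base 13626 [517.5  92.9] [359.7 193.5] short ang 161.4 [[ 369.  -47.]
 [ 552. -108.]
 [ 666.  233.]
 [ 483.  294.]]
light 59209 [[0.461, 0.025, 0.252], [0.508, 0.095, 0.326], [0.548, 0.168, 0.342]]
t 2.7 tcp [0.525  0.1089 0.2467] jaw ang 115.8 shift mm [  0.7  -1.4 146.7] rz -0.004 F [-0.2 -0.4 -0.1] M [0.07 0.06 0.03] gap 0.08810277208102152 tilt [-0.  0. -1.] j [-0.02  0.09  1.7   0.    1.34 -2.04]
[(0.91, array([0.5241, 0.109 , 0.1057]))]
```

View pics/w1.png

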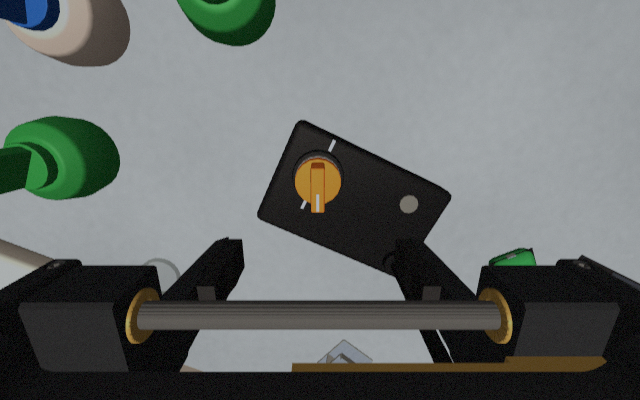

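The wrist view shows the bar at (318,187) standing vertical in the image. The white marks at (304,205) and (332,145) lie about 25° clockwise of it, which agrees with the point cloud (bar at 26°, home near 0°). I'll go down and grip it.

>>> step_arm([
  [[1.5, -0.8, 40, 0, 0, 0, 88], [0, 0, 40, 0, 0, 0, 88], [0, 0, 36, 0, 0, 0, 88], [0, 0, 20, 0, 0, 0, 88], [0, 0, 11, 0, 0, 0, 88], [0, 0, 0, 0, 0, 0, 88]],
])

```text
time_s: 3.5
tool_pos: [0.5238, 0.1075, 0.0993]
tcp_rot: [-0.001, -0.224, 0.975, 0.0]
contact_force: [-0.9, 0.6, -0.3]
finger_gap: 0.0881
```

>>> step_arm([
  [[0, 0, 0, 0, 0, 0, 40], [0, 0, 0, 0, 0, 0, 5], [0, 0, 0, 0, 0, 0, 5], [0, 0, 0, 0, 0, 0, 5], [0, 0, 0, 0, 0, 0, 5], [0, 0, 0, 0, 0, 0, 5], [0, 0, 0, 0, 0, 0, 5], [0, 0, 0, 0, 0, 0, 5]],
])

```text
time_s: 4.5
tool_pos: [0.5241, 0.1073, 0.0997]
tcp_rot: [0.0, -0.224, 0.975, -0.0]
contact_force: [0.6, 0.1, 0.5]
finger_gap: 0.0141
```

```bash
python3 - <<'E'
from h import *
tool()
E
```

```text
t 4.5 tcp [0.5241 0.1073 0.0997] jaw ang 115.9 shift mm [-0.8 -0.4 -0.3] rz -0.001 F [0.6 0.1 0.5] M [-0.01 -0.03 -0.05] gap 0.014085156529258652 tilt [ 0.    -0.001 -1.   ] j [-0.02  0.28  1.82 -0.    1.05 -2.04]
```

The opening is 14.1 mm, which matches the bar thickness, and the forces are near zero. Now I'll turn it clockwise.

>>> step_arm([
  [[0, 0, 0, 0, 0, 0.1, 5], [0, 0, 0, 0, 0, 0.1, 5], [0, 0, 0, 0, 0, 0.1, 5], [0, 0, 0, 0, 0, 0.1, 5], [0, 0, 0, 0, 0, 0.1, 5], [0, 0, 0, 0, 0, 0.1, 5], [0, 0, 0, 0, 0, 0, 5]],
])

```text
time_s: 5.38
tool_pos: [0.5242, 0.1069, 0.0997]
tcp_rot: [0.0, 0.073, 0.997, -0.0]
contact_force: [0.8, -4.3, -0.4]
finger_gap: 0.0136
```

```bash
python3 - <<'E'
from h import *
tool()
E
```

```text
t 5.375 tcp [0.5242 0.1069 0.0997] jaw ang 81.6 shift mm [-0.7  0.5 -0.3] rz -0.601 F [ 0.8 -4.3 -0.4] M [-0.64 -0.12  0.02] gap 0.013583426690591075 tilt [-0.    -0.001 -1.   ] j [-0.02  0.28  1.82 -0.    1.05 -1.44]
```

>>> step_arm([
  [[0, 0, 0, 0, 0, 0.1, 5], [0, 0, 0, 0, 0, 0.1, 5], [0, 0, 0, 0, 0, 0.1, 5], [0, 0, 0, 0, 0, 0.1, 5], [0, 0, 0, 0, 0, 0.06, 5], [0, 0, 0, 0, 0, 0, 5], [0, 0, 0, 0, 0, 0, 5]],
])

```text
time_s: 6.25
tool_pos: [0.5241, 0.1066, 0.0997]
tcp_rot: [0.0, 0.298, 0.955, -0.001]
contact_force: [0.4, -5.4, -0.6]
finger_gap: 0.0136
```

```bash
python3 - <<'E'
from h import *
tool()
E
```

```text
t 6.25 tcp [0.5241 0.1066 0.0997] jaw ang 55.3 shift mm [-0.3  1.  -0.3] rz -1.059 F [ 0.4 -5.4 -0.6] M [-0.92 -0.07 -0.07] gap 0.013615930898337032 tilt [-0.001 -0.001 -1.   ] j [-0.02  0.28  1.82 -0.    1.05 -0.99]
```

>>> step_arm([
  [[0, 0, 0, 0, 0, 0, 40], [0, 0, 0, 0, 0, 0, 70], [0, 0, 0, 0, 0, 0, 70], [0, 0, 0, 0, 0, 0, 70], [0, 0, -20, 0, 0, 0, 70], [0, 0, -40, 0, 0, 0, 70], [0, 0, -40, 0, 0, 0, 70], [0, 0, -40, 0, 0, 0, 70], [0, 0, -10, 0, 0, 0, 70], [0, 0, 0, 0, 0, 0, 70]],
])

```text
time_s: 7.5
tool_pos: [0.5241, 0.1076, 0.2496]
tcp_rot: [0.0, 0.299, 0.954, 0.0]
contact_force: [0.6, 0.9, -0.4]
finger_gap: 0.0698
```

```bash
python3 - <<'E'
from h import *
for n in ["wrist","scene"]:
    p=arm.camera(n); cv2.imwrite(f"pics/end_{n}.png",p["color"]); print(n); bar(p)
tool()
E
```

```text
wrist
bar 0.092 604 [523.4 107.4] [14.  45.4] ang 142.2 pca 141.9 zmax 0.1198
bar 0.114 548 [523.4 107.3] [14.  45.3] ang 142.2 pca 141.8 zmax 0.1199
base 15786 [531.2 104.9] [358.1 168.3] short ang 170.2 [[418. -57.]
 [584. -86.]
 [645. 267.]
 [479. 296.]]
light 68286 [[0.453, 0.055, 0.249], [0.514, 0.134, 0.327], [0.598, 0.249, 0.344]]
scene
bar 0.092 377 [525.3 107.3] [15.  46.5] ang 142.6 pca 140.7 zmax 0.1215
bar 0.114 178 [525.2 107.2] [15.  46.5] ang 142.9 pca 143.2 zmax 0.122
base 4797 [545.4 138.9] [137.7 157.9] short ang 0.4 [[476. 217.]
 [477.  60.]
 [615.  60.]
 [614. 218.]]
light 17506 [[0.501, 0.038, 0.26], [0.562, 0.137, 0.404], [0.73, 0.269, 0.568]]
t 7.6 tcp [0.5231 0.1075 0.2479] jaw ang 55.2 shift mm [ -2.    1.1 147.9] rz -1.062 F [-0.8 -0.5 -0.2] M [-0.04  0.01 -0.  ] gap 0.07008096794363729 tilt [ 0.002 -0.002 -1.   ] j [-0.02  0.09  1.71  0.    1.35 -0.98]
```

View pics/end_wrist.png

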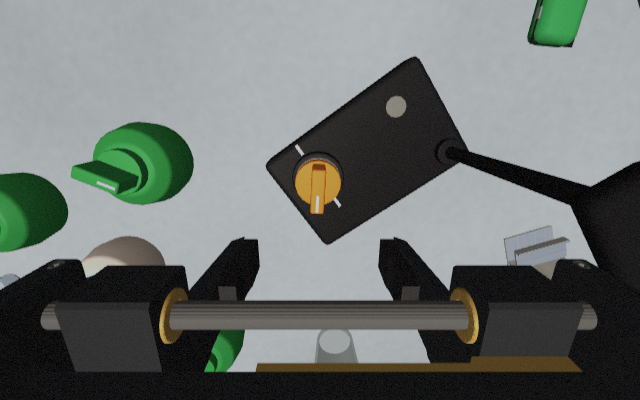

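The bar now rests about 38° past the mark line between (299,150) and (337,203). That is about 0.66 rad past home, close to the second detent. The gripper is clear and the force reading is near zero, so I'm handing in.

```bash
python3 - <<'E'
from rig import arm
print(arm.hand_in())
E
```

```text
the job is handed in; nothing more can be done
None
```

I gripped the orange cap's bar, turned it 1.06 rad clockwise, let go, and raised the gripper 150 mm straight up. I handed in after 7.6 s on the robot's clock.

- **Cap position:** the bar went from +26° to −38°. Home is about 0°, so it travelled about 0.45 rad of thread plus 0.66 rad of ratchet slip, which is near the second tooth. The wrist and scene cameras agreed on the final angle to about 1–3°.
- **Home direction:** it came from the lamp base outline in the scene camera (0.4°) and agreed with the white marks in the wrist picture. The base outlines from the side and wrist cameras were off because they picked up other dark objects, so I ignored them.
- **Contact:** after release, the measured force was within sensor noise and the jaws were open at 70 mm.
- **Blue cap:** the arm never went near it, but I did not measure its angle again at the end.

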